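Set a screw feeder four clicks higher and start it

TASK

Using only a fingertip, gently push the bar of the screw feeder's click-stop dial round clockwise (seen from above) by exactly four clicks from where it stands, without gripping the bar. Then press the round push button fully down to start the feeder and let go. Leave the square button alone and do not disturb the loose things on the bench.

Things in the scene. Friction and masses are not known exactly. Their poses are not given: they have to be found in the camera images.
- feeder: screw feeder bolted to the bench: grey box 220 (x) x 170 (y) x 50 mm high; origin at the centre of its underside. A dark hopper block 55 x 140 mm, top 100 mm above the bench, stands on it, centred 78 mm in +x of the origin. The dial's vertical axis is 30 mm in -x of the origin: a black disc, diameter 90 mm, 51 to 61 mm above the bench, carrying an aluminium bar; white ticks show its 8 positions
- dial_top (a point): centre of the top of the dial's aluminium bar, on the dial's axis, 88 mm above the bench. Turns with the dial: z up, x along the bar to its pointer end (black line on top of that half). The bar is 88 mm long (44 mm either side of the axis), 12 mm thick, and stands from 61 to 88 mm above the bench; either end may be pushed
- pointer (a point): point on top of the bar at its pointer end, 40 mm from the axis, 88 mm above the bench; turns with the dial
- count_dial (a joint): dial angle, rad, growing clockwise seen from above. Eight click stops 0.5236 rad (30 deg) apart at 0, 0.524 ... 3.665, end stops just beyond. Starts at rest in one of the lowest four. Some 4 to 5 N, 35 mm from the axis, starts it over a click; past half way (15 deg) it snaps forward into the next stop and rests there
- round_button_box: grey station bolted to the bench, 90 x 90 x 45 mm high, with the round start button in its centre; origin at the centre of its underside
- round_button (a joint): travel of the round black button (diameter 40 mm), 0 = up, 0.006 m = fully down; spring, about 1.5 N to start, 4.5 N fully down; springs back when released
- round_button_top (a point): centre of the top face of the round button, 59 mm above the bench when up
- square_button_box: like station, 90 x 90 x 45 mm, bolted to the bench, with a square button; to be left alone; origin at the centre of its underside. The two stations may stand on either side.
- square_button (a joint): travel of the square black button (34 x 34 mm, top 59 mm above the bench), 0 = up, 0.006 m = down
- nut: loose steel hex nut, 30 mm across flats, 16 mm high, lying on the deck of the feeder near a front corner; origin at its underside; bystander
- bolt: loose steel hex bolt standing on its head, 60 mm tall, head 24 mm across flats, beside the round button's station; origin at its underside; bystander
- screw_bin: loose clear open bin of brass screws, 110 x 80 x 45 mm; origin at its underside; bystander
- nail_bin: loose clear open bin of steel nails, 110 x 80 x 45 mm; origin at its underside; bystander
- caliper: loose steel caliper lying flat, 200 mm long, 8 mm high; origin in the middle of its beam; bystander
- screwdriver: loose screwdriver lying along its x axis, about 200 mm long; bystander
- jar: loose closed glass jar, diameter 60 mm, 75 mm high, beside the square button's station; origin at its underside; bystander
There are look-alikes about, which are no part of the job. What is shaped like the round_button_box but green or orange is not meant.

How it is judged:
By the outcome, as a careful person would: the job done as asked, in the order asked, and still so for the second after the job is handed in, with the robot touching nothing.
It also fails if it takes over 64 s, if anything falls off the work surface, if the arm or the gripper's body presses on something with over 40 N, if the wrist force passes 120 N, or if a joint passes its speed limit or range.

ROBOT

A 7-joint arm with a two-finger parallel gripper is mounted at the origin on the work surface. World frame = base frame: x ahead of the robot, y to its left, z up, the work surface at z = 0. Lengths are in m, angles in rad, forces in N, time in s.
With the tool pointing down it reaches from about 0.35 to 0.9 m from the base axis. Payload 8.1 kg.
Tool frame: the origin (TCP) lies midway between the tips of the shut fingers; the grasp point (between the pads) lies 19 mm behind it; z points along the fingers, y is the line along which they close (so a half turn about z gives the same grasp; the last joint's range is limited). The gripper opens to 92 mm and grips with 3 to 60 N. Pads are 19 mm wide; open, the fingers measure 130 mm over their backs; the gripper's body (75 mm by 190 mm) begins 47 mm behind the grasp point.
Start: joints at [1.046, 0.434, 0.025, 1.573, -0.012, 1.134, -0.075], TCP at [0.256, -0.57, 0.227] pointing down, gripper open.
Joint ranges: [-2.62, 2.62], [-0.44, 2.09], [-1.27, 1.32], [0.08, 2.57], [-1.32, 4.46], [0.12, 2], [-2.74, 2.74]. Speed limits (rad/s): [2.22, 2.22, 3.01, 3.01, 3.14, 3.14, 3.14].

INTERFACE

Orientations are given as a rotation vector (axis times angle).
In Python, from cell import arm gives the robot as it stands.
- The arm moves only by the tool arm_command, never from a script. Its arguments are lists of equal length, an entry for each row: "dp": the shift along the tool's x, y, z in units of 25 mm (1.0 is 25 mm), a list of three; "angular": the turn, a rotation vector about the tool's x, y, z in units of 0.15 rad (1.0 is 0.15 rad), a list of three; "claw": the opening, from 0 (shut) to 1 (fully open). In form: {"dp": [[x, y, z], ...], "angular": [[rx, ry, rz], ...], "claw": [claw, ...]}. A call has 1 to 10 rows; each row shifts and turns the commanded pose from where the row before left it, along the tool's axes as they then stand; what a row does not reach is not made up. A row lasts 1/10 s, in which the tool goes at most 50 mm and 8.59 degrees, less where a joint would pass 70% of its speed; a pose out of reach is approached as far as the arm can. A call with a number of a shift or a turn outside -1 to 1 is refused whole. A call with a gripper value outside its range is refused whole. The fingers move at their own pace and stop on an object; "force" is the grip in N (left out, the last holds). Time passes only in rows, so rows that do not move let the fingers close. It gives the time, the measured TCP pose, the force, the opening and the grip force at its end, in the units of the state.
- arm.observe(): the state, without advancing time (a new reading comes with each control period).
- arm.get_image(name): name is "scene" or "top" or "wrist"; returns a dict with "frame" (384x512x3 uint8, red, green, blue), "z_map" (384x512 float32, m along the optical axis (not along the pixel's ray), 0 where there is no reading), "K" (3x3 intrinsics, pixels), "k1" (the pictures are not rectified: a ray, as slopes to the right and down, at radius r is drawn at 1 + k1 r^2 times it, then the intrinsics apply), "R" (3x3) and "t" (3): a world point X has camera coordinates R X + t. Camera axes: x right, y down, z forward; pixel columns grow to the right and rows downward; lengths in m; the calibration is good to about 2 mm. A picture is of the moment at which its call begins.
- arm.sign_off(): hands the job in; it is judged then, once.
The state is a dict: "clock": time; "joints": joint angles; "dq": joint speeds; "joint_efforts": joint torques, N m; "position": TCP position; "ee_rot": TCP orientation; "force": force on the tool from outside, world axes, zero at the start; "ft_torque": the same for the moment, N m; "width": opening from 0.0 (shut) to 1.0 (fully open); "gripper_force": force on a finger pad.
Only numpy, scipy, OpenCV 4.12 (cv2) and the standard library are available. Lean on these libraries where they do the work, as an engineer would, in place of code of your own. Each camera call takes 0.05 s, during which the arm holds its last target. There are 200 camera calls.

## Working session

There is one attempt and no reset: what is moved stays moved. The work goes in short steps, Python scripts to look and compute and a tool call to move; the robot and the scene stay as the last step left them, time stands still between calls to the robot, and variables do not carry over. Pictures are saved under pics/ and viewed, at most 10 in all, crops included, and the job is handed in when it is done.

Besides the shell and the picture viewer there is one more tool, called after ">>>" by a JSON object that holds its "name" and its "arguments". arm_command: Moves the arm, as the interface text tells. Its arguments: {"type":"object","properties":{"dp":{"type":"array","items":{"type":"array","items":{"type":"number"}}},"angular":{"type":"array","items":{"type":"array","items":{"type":"number"}}},"claw":{"type":"array","items":{"type":"number"}},"force":{"type":"number"}},"required":["dp","angular","claw"]}

```bash
mkdir -p pics; cat > h.py <<'E'
import numpy as np,cv2
from cell import arm
def grab(n,save=None):
    im=arm.get_image(n)
    if save: cv2.imwrite('pics/'+save,im['frame'][:,:,::-1])
    return im
def world(im,u,v,z=None):
    """pixel -> world by depth map, or on plane z"""
    K=im['K'];d=np.array([(u-K[0,2])/K[0,0],(v-K[1,2])/K[1,1]]);s=d.copy()
    for _ in range(20): s=d/(1+im['k1']*(s@s))
    r=np.array([s[0],s[1],1.]);R=im['R'];t=im['t'];c=-R.T@t
    if z is None: return c+R.T@r*im['z_map'][int(round(v)),int(round(u))]
    w=R.T@r;return c+w*(z-c[2])/w[2]
def pix(im,X):
    p=im['R']@np.array(X)+im['t'];s=p[:2]/p[2];s=s*(1+im['k1']*(s@s))
    return im['K'][:2,:2]@s+im['K'][:2,2]
E
python3 - <<'E'
from h import *
s=arm.observe();print(s)
a=grab('top');b=grab('scene')
f=np.hstack([a['frame'],b['frame']])[:,:,::-1]
cv2.imwrite('pics/a.png',cv2.resize(a['frame'][:,:,::-1],(796,597)));cv2.imwrite('pics/b.png',cv2.resize(b['frame'][:,:,::-1],(796,597)))
E
```

```text
{'clock': 0.0, 'joints': array([ 1.0463957 ,  0.43518011,  0.02498199,  1.5740767 , -0.0115946 ,
        1.13399077, -0.07509767]), 'dq': array([ 0.0010229 ,  0.00035883,  0.00145096,  0.00016529,  0.001825  ,
       -0.00060479, -0.00122776]), 'joint_efforts': array([-1.67506430e-03, -6.67842793e+01,  9.84719731e-01, -3.14457929e+01,
       -6.04147674e-02,  4.28659644e-02,  2.25358858e-04]), 'position': array([ 0.25561652, -0.56979362,  0.2259796 ]), 'ee_rot': array([-3.07060052e+00, -6.57248476e-01,  7.17333262e-04]), 'force': array([ 0.4212572 , -0.38193803,  0.580525  ]), 'ft_torque': array([ 0.02567374, -0.03987801,  0.00828228]), 'gripper_force': 0.0, 'width': 1.002132176243842}
```

View pics/a.png

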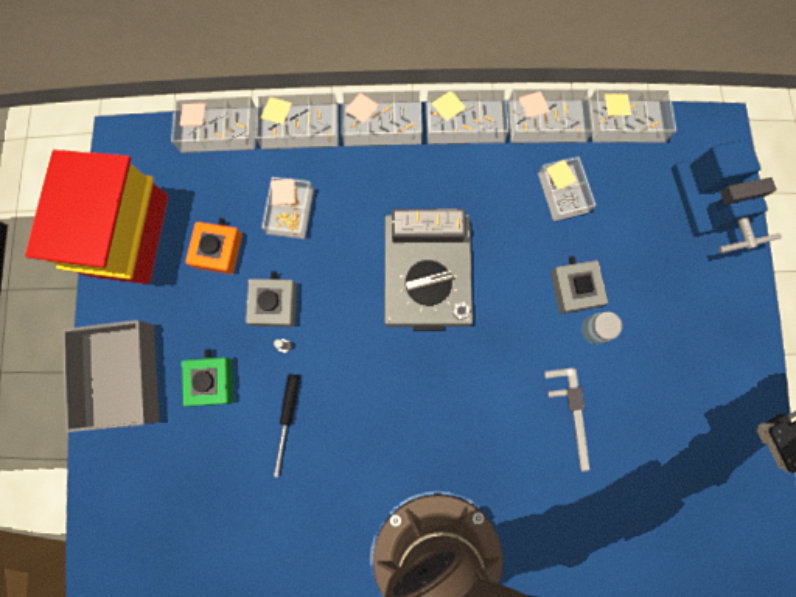

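View pics/b.png

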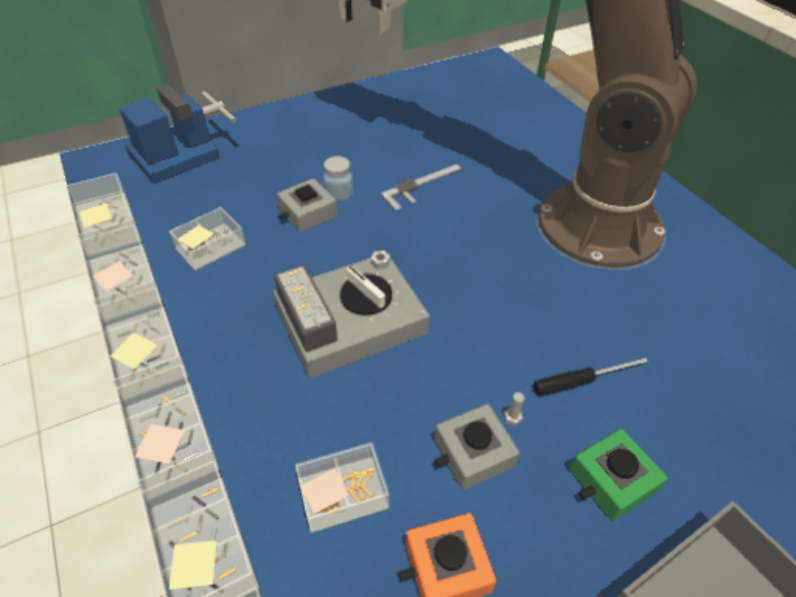

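The top view (796x597) shows the feeder dial at (430,283). The look-alikes for the round button are grey/round (268,300), orange (210,244), green (204,381) and grey/square (583,285). I choose the grey one with the round cap at (268,300). The bolt is at (283,345) and the nut at (461,311).

```bash
cat > m.py <<'E'
from h import *
a=grab('top');b=grab('scene')
q=796/512
for n,(u,v),z,(us,vs) in [('dial',(430,283),.061,(366,294)),('rb',(268,300),.059,(478,433)),('sq',(583,285),.059,(305,192)),('nut',(461,311),.066,(380,256)),('bolt',(281,346),.06,(517,397)),('fc1',(387,325),.05,(428,320)),('fc2',(472,324),.05,(380,258))]:
    print(n,world(a,u/q,v/q).round(3),world(a,u/q,v/q,z).round(3),'scene',world(b,us/q,vs/q).round(3),world(b,us/q,vs/q,z).round(3))
f=a['frame'][:,:,::-1]
c1=cv2.resize(f[130:215,240:310],None,fx=6,fy=6,interpolation=cv2.INTER_CUBIC)
c2=cv2.resize(f[170:240,150:200],(364,510),interpolation=cv2.INTER_CUBIC)
cv2.imwrite('pics/c.png',np.hstack([c1,c2]))
# bar: points high in top z_map
pts=[]
for v in range(150,215):
  for u in range(250,305):
    w=world(a,u,v)
    if .078<w[2]<.1: pts.append(w)
p=np.array(pts);print(len(p),p.min(0),p.max(0))
# candidate bar: exclude hopper later
dc=world(a,430/q,283/q,.061)
k=p[np.hypot(*(p[:,:2]-dc[:2]).T)<.055]
m=k.mean(0);_,_,V=np.linalg.svd(k[:,:2]-m[:2]);print('bar',len(k),m,V[0],np.degrees(np.arctan2(V[0][1],V[0][0])))
pr=(k[:,:2]-m[:2])@V[0];print(pr.min(),pr.max())
E
python3 m.py
```

```text
dial [ 0.525 -0.001  0.068] [ 0.527 -0.001  0.061] scene [0.534 0.016 0.067] [0.532 0.01  0.061]
rb [0.501 0.313 0.06 ] [0.501 0.313 0.059] scene [0.503 0.319 0.06 ] [0.503 0.319 0.059]
sq [ 0.517 -0.3    0.058] [ 0.516 -0.3    0.059] scene [ 0.522 -0.295  0.059] [ 0.522 -0.295  0.059]
nut [ 0.47  -0.058  0.065] [ 0.47  -0.058  0.066] scene [ 0.473 -0.055  0.069] [ 0.472 -0.057  0.066]
bolt [0.413 0.289 0.045] [0.412 0.286 0.06 ] scene [0.42  0.295 0.06 ] [0.42  0.295 0.06 ]
fc1 [0.452 0.084 0.022] [0.449 0.084 0.05 ] scene [0.454 0.091 0.037] [0.46 0.1  0.05]
fc2 [ 0.452 -0.086  0.003] [ 0.447 -0.08   0.05 ] scene [ 0.475 -0.05   0.069] [ 0.467 -0.067  0.05 ]
284 [ 0.5147561  -0.06586025  0.07834665] [0.61800841 0.07042978 0.09991857]
bar 133 [0.52937986 0.00342375 0.08726048] [ 0.23414305 -0.97220216] -76.45888607900268
-0.043377956210443394 0.04372247660776149
```

View pics/c.png

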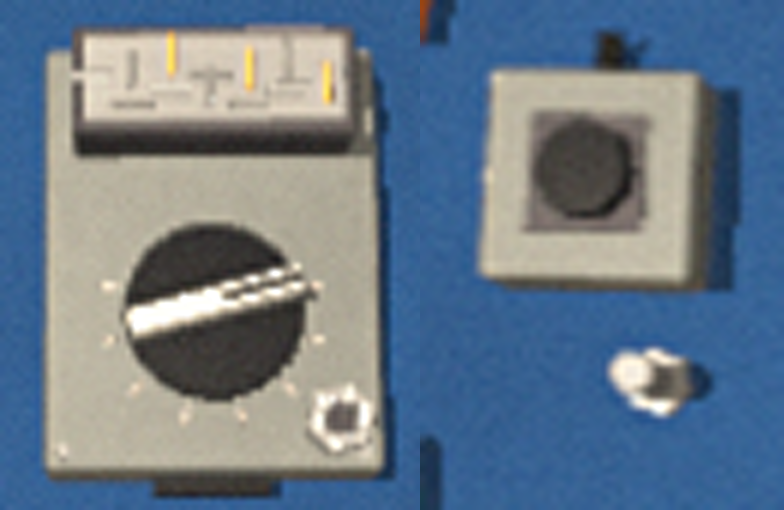

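The crop shows the pointer (black line) on the right-hand half of the bar, at the first tick, so the dial is at stop 0. The grey station has a round black cap, which confirms the choice. I'll push the plain end (on the +y side) towards +x, away from the nut.

```bash
cat >> h.py <<'E'
from scipy.spatial.transform import Rotation as Ro
C=np.array([.529,.002])
def go(x,y,z,yaw):
    """remaining shift in tool units, turn about tool z in units; yaw (deg) = heading of tool y"""
    s=arm.observe();R=Ro.from_rotvec(s['ee_rot']).as_matrix()
    d=R.T@(np.array([x,y,z])-s['position'])/.025
    cy=np.cos(np.radians(yaw));sy=np.sin(np.radians(yaw))
    T=np.array([[-sy,cy,0],[cy,sy,0],[0,0,-1]]).T
    w=Ro.from_matrix(R.T@T).as_rotvec()/.15
    print('t',round(s['clock'],2),'pos',s['position'].round(4),'yaw',round(np.degrees(np.arctan2(R[1,1],R[0,1])),1),'F',s['force'].round(1),'| dp',d.round(2),'turn',w.round(2))
E
python3 -c "
from h import *
go(.482,.027,.2,13.5)"
```

```text
t 0.2 pos [ 0.2557 -0.57    0.2263] yaw -65.8 F [-0.   0.7 -0.5] | dp [ 18.03 -18.08   1.07] turn [-0.01 -0.   -9.23]
```

>>> {"name": "arm_command", "arguments": {"dp": [[0.9,-0.9,0],[0.9,-0.9,0],[0.9,-0.9,0],[0.9,-0.9,0],[0.9,-0.9,0],[0.9,-0.9,0],[0.9,-0.9,0],[0.9,-0.9,0],[0.9,-0.9,0],[0.9,-0.9,0]], "angular": [[0,0,0],[0,0,0],[0,0,0],[0,0,0],[0,0,0],[0,0,0],[0,0,0],[0,0,0],[0,0,0],[0,0,0]], "claw": [0,0,0,0,0,0,0,0,0,0], "force": 20}}

```text
clock: 1.2
position: [0.3693, -0.2716, 0.2268]
ee_rot: [3.072, 0.657, 0.0]
force: [1.2, 0.0, 1.1]
width: 0.177
gripper_force: 0.0
```

>>> {"name": "arm_command", "arguments": {"dp": [[0.9,-0.9,0],[0.9,-0.9,0],[0.9,-0.9,0],[0.9,-0.9,0],[0.9,-0.9,0],[0.9,-0.9,0],[0.9,-0.9,0],[0.9,-0.9,0],[0.9,-0.9,0],[0.9,-0.9,0]], "angular": [[0,0,0],[0,0,0],[0,0,0],[0,0,0],[0,0,0],[0,0,0],[0,0,0],[0,0,0],[0,0,0],[0,0,0]], "claw": [0,0,0,0,0,0,0,0,0,0]}}

```text
clock: 2.2
position: [0.4825, 0.0257, 0.2267]
ee_rot: [3.072, 0.657, -0.0]
force: [1.1, -0.3, 0.5]
width: 0.003
gripper_force: 0.0
```

>>> {"name": "arm_command", "arguments": {"dp": [[0,0,0],[0,0,0],[0,0,0],[0,0,0],[0,0,0],[0,0,0],[0,0,0],[0,0,0],[0,0,0],[0,0,0]], "angular": [[0,0,-0.9],[0,0,-0.9],[0,0,-0.9],[0,0,-0.9],[0,0,-0.9],[0,0,-0.9],[0,0,-0.9],[0,0,-0.9],[0,0,-0.9],[0,0,-0.9]], "claw": [0,0,0,0,0,0,0,0,0,0]}}

```text
clock: 3.2
position: [0.4821, 0.0244, 0.2266]
ee_rot: [-1.981, -2.438, 0.0]
force: [0.2, 0.9, 0.5]
width: 0.002
gripper_force: 0.0
```

```bash
python3 -c "
from h import *
go(.482,.027,.11,13.5)
w=grab('wrist')
cv2.imwrite('pics/d.png',cv2.resize(w['frame'][:,:,::-1],(720,540)))
print(w['R'].round(2).tolist(),w['t'])
"
```

```text
t 3.2 pos [0.4821 0.0244 0.2266] yaw 11.8 F [0.2 0.9 0.5] | dp [0.1  0.02 4.67] turn [-0.   0.  -0.2]
[[0.98, 0.21, 0.0], [0.2, -0.93, 0.31], [0.06, -0.3, -0.95]] [-0.47627302 -0.10950842  0.36814683]
```

View pics/d.png

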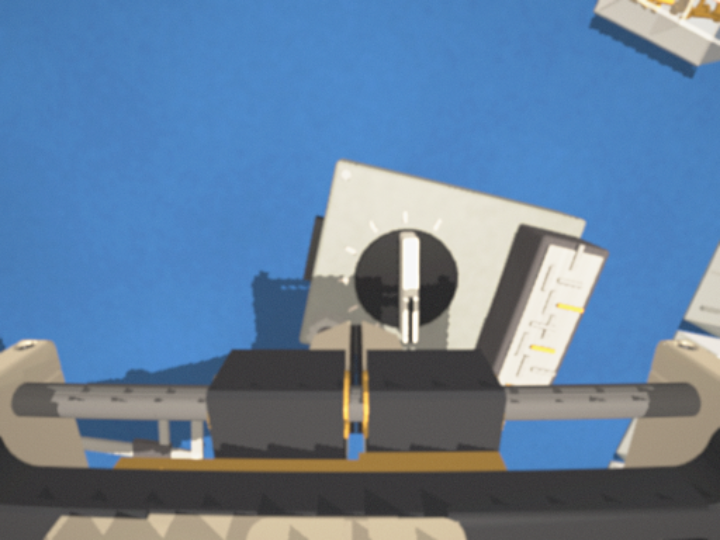

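The wrist view shows the bar upright at (408,233)–(410,342), pointer end nearest the gripper. The finger tips are at about (355,335). I'll refine the axis position and finger thickness from this depth.

```bash
cat > bar.py <<'E'
from h import *
import sys
def fit(n):
    a=grab(n);p=[]
    for v in range(384):
      for u in range(512):
        if a['z_map'][v,u]>0:
            w=world(a,u,v)
            if .08<w[2]<.097 and np.hypot(*(w[:2]-C))<.052: p.append(w)
    k=np.array(p)
    if len(k)<15: print(n,'few',len(k));return
    m=k.mean(0);_,_,V=np.linalg.svd(k[:,:2]-m[:2]);pr=(k[:,:2]-m[:2])@V[0]
    print(n,len(k),m.round(4),'mod180',round(np.degrees(np.arctan2(V[0][1],V[0][0]))%180,1),pr.min().round(3),pr.max().round(3))
if __name__=='__main__':
    for n in sys.argv[1:]: fit(n)
E
python3 - <<'E'
from bar import *
for n in('top','scene','wrist'): fit(n)
a=grab('wrist');s=arm.observe();R=Ro.from_rotvec(s['ee_rot']).as_matrix()
L=[]
for v in range(0,384,2):
  for u in range(0,512,2):
    if a['z_map'][v,u]>0:
      q=R.T@(world(a,u,v)-s['position'])
      if abs(q[2]+.03)<.034 and abs(q[1])<.05 and abs(q[0])<.04: L.append(q)
L=np.array(L);print(len(L))
for z in np.arange(-.06,.005,.01):
    k=L[abs(L[:,2]-z)<.005]
    if len(k):print(z.round(3),len(k),k.min(0).round(3),k.max(0).round(3))
E
```

```text
top few 0
scene 165 [0.5321 0.0081 0.0885] mod180 104.1 -0.046 0.042
wrist 817 [0.528  0.0084 0.087 ] mod180 103.8 -0.046 0.042
341
-0.05 22 [-0.01  -0.003 -0.049] [-0.004  0.002 -0.045]
-0.04 38 [-0.009 -0.004 -0.045] [ 0.012  0.002 -0.035]
-0.03 35 [ 0.009 -0.004 -0.035] [ 0.012  0.002 -0.025]
-0.02 124 [ 0.01  -0.018 -0.025] [ 0.012  0.016 -0.015]
-0.01 92 [ 0.01  -0.017 -0.015] [ 0.013  0.016 -0.005]
0.0 30 [ 0.01  -0.009 -0.005] [0.012 0.007 0.001]
```

```bash
sed -i 's/C=np.array.*/C=np.array([.529,.006])/' h.py; cat >> h.py <<'E'
def ring(phi,off,z=.07,r=.035):
    e=np.array([np.cos(np.radians(phi)),np.sin(np.radians(phi))]);d=np.array([e[1],-e[0]])
    p=C+r*e-off*d;go(p[0],p[1],z,phi-90)
E
python3 -c "
from h import *
ring(104,.036)"
```

```text
t 3.45 pos [0.4822 0.0244 0.2267] yaw 11.3 F [0.2 0.2 0.2] | dp [0.24 0.19 6.27] turn [-0.   -0.   -0.32]
```

>>> {"name": "arm_command", "arguments": {"dp": [[0.24,0.19,0.7],[0,0,0.7],[0,0,0.7],[0,0,0.7],[0,0,0.7],[0,0,0.7],[0,0,0.7],[0,0,0.7],[0,0,0.6],[0,0,0]], "angular": [[0,0,-0.32],[0,0,0],[0,0,0],[0,0,0],[0,0,0],[0,0,0],[0,0,0],[0,0,0],[0,0,0],[0,0,0]], "claw": [0,0,0,0,0,0,0,0,0,0]}}

```text
clock: 4.45
position: [0.4845, 0.0311, 0.0702]
ee_rot: [-1.93, -2.476, 0.004]
force: [-0.1, -0.3, 0.7]
width: 0.007
gripper_force: 0.0
```

```bash
python3 -c "
from bar import *
fit('scene');fit('wrist');fit('top')
ring(104,.023)
for a in (104,84,64,44,24,4,-6): ring(a,.023)"
```

```text
scene 65 [0.5157 0.0394 0.0885] mod180 0.9 -0.023 0.015
wrist 191 [0.5141 0.0477 0.0849] mod180 5.6 -0.018 0.01
top few 0
t 4.6 pos [0.4861 0.0316 0.0723] yaw 14.2 F [ 0.2 -0.5  0.6] | dp [-0.01  0.5   0.09] turn [0.   0.   0.02]
t 4.6 pos [0.4861 0.0316 0.0723] yaw 14.2 F [ 0.2 -0.5  0.6] | dp [-0.01  0.5   0.09] turn [0.   0.   0.02]
t 4.6 pos [0.4861 0.0316 0.0723] yaw 14.2 F [ 0.2 -0.5  0.6] | dp [0.22 1.03 0.09] turn [0.   0.   2.35]
t 4.6 pos [0.4861 0.0316 0.0723] yaw 14.2 F [ 0.2 -0.5  0.6] | dp [0.25 1.61 0.09] turn [ 0.   -0.    4.68]
t 4.6 pos [0.4861 0.0316 0.0723] yaw 14.2 F [ 0.2 -0.5  0.6] | dp [0.08 2.17 0.09] turn [ 0.   -0.    7.01]
t 4.6 pos [0.4861 0.0316 0.0723] yaw 14.2 F [ 0.2 -0.5  0.6] | dp [-0.27  2.63  0.1 ] turn [ 0.   -0.    9.33]
t 4.6 pos [0.4861 0.0316 0.0723] yaw 14.2 F [ 0.2 -0.5  0.6] | dp [-0.75  2.95  0.1 ] turn [ 0.   -0.   11.66]
t 4.6 pos [0.4861 0.0316 0.0723] yaw 14.2 F [ 0.2 -0.5  0.6] | dp [-1.03  3.04  0.1 ] turn [ 0.   -0.   12.82]
```

>>> {"name": "arm_command", "arguments": {"dp": [[0,0.17,0],[0,0.17,0],[0,0.16,0],[0.08,0.13,0],[0.08,0.13,0],[0.08,0.13,0],[0.08,0.13,0],[0,0,0],[0,0,0]], "angular": [[0,0,0],[0,0,0],[0,0,0],[0,0,0.6],[0,0,0.6],[0,0,0.6],[0,0,0.6],[0,0,0],[0,0,0]], "claw": [0,0,0,0,0,0,0,0,0]}}

```text
clock: 5.5
position: [0.51, 0.0439, 0.0718]
ee_rot: [2.338, 2.098, 0.0]
force: [0.4, 0.7, -0.4]
width: 0.007
gripper_force: 0.0
```

```bash
python3 -c "
from bar import *
ring(84,.023)
a=grab('scene');w=grab('wrist')
c=pix(a,[*C,.088]).astype(int);print(c)
f=a['frame'][c[1]-40:c[1]+40,c[0]-50:c[0]+50,::-1]
cv2.imwrite('pics/e.png',np.hstack([cv2.resize(f,(400,320),interpolation=2),cv2.resize(w['frame'][:,:,::-1],(400,320))]))"
```

```text
t 5.5 pos [0.51   0.0439 0.0718] yaw -6.2 F [ 0.4  0.7 -0.4] | dp [-0.03 -0.01  0.07] turn [ 0.    0.   -0.02]
[235 180]
```

View pics/e.png

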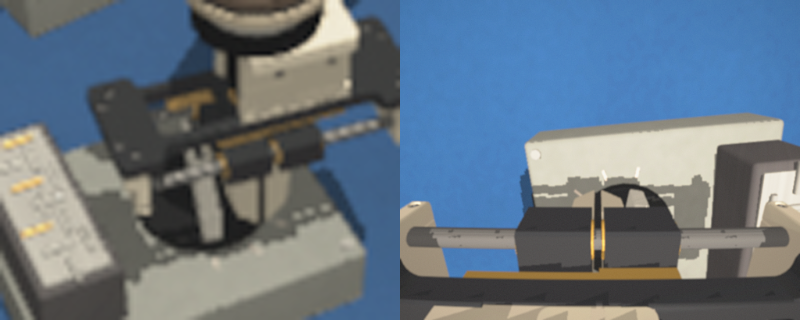

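The scene crop (left) shows the bar upright at (200,150)–(212,240), with the finger beside it on its right. I'll compare this with the projected stop angles.

```bash
cat > chk.py <<'E'
from h import *
a=arm.get_image('scene')
c=pix(a,[*C,.088]).astype(int);o=c-np.array([50,40])
for phi in(104,74,44,14,-16,-46):
    e=np.array([np.cos(np.radians(phi)),np.sin(np.radians(phi))])
    print(phi,*[((pix(a,[*(C+k*e),.088])-o)*4).round() for k in(.044,-.044)])
p=[]
for v in range(384):
  for u in range(512):
    if a['z_map'][v,u]>0:
      w=world(a,u,v)
      # bright low-saturation metal standing above disc within radius
      if .064<w[2]<.094 and np.hypot(*(w[:2]-C))<.047: p.append([*w,u,v])
p=np.array(p)
for lo in(.064,.074,.084):
    k=p[(p[:,2]>=lo)&(p[:,2]<lo+.01)];print(lo,len(k))
    if len(k):
        th=np.degrees(np.arctan2(k[:,1]-C[1],k[:,0]-C[0]));r=np.hypot(k[:,0]-C[0],k[:,1]-C[1])
        s=r>.02;print(np.histogram(th[s],bins=range(-180,181,15)))if 0 else print(dict(zip(*np.unique((th[s]//10*10).astype(int),return_counts=True))))
E
python3 chk.py
```

```text
104 [245. 201.] [159. 126.]
74 [213. 213.] [191. 116.]
44 [177. 211.] [225. 118.]
14 [148. 196.] [253. 131.]
-16 [134. 172.] [268. 154.]
-46 [138. 147.] [265. 179.]
0.064 87
{np.int64(-90): np.int64(6), np.int64(-80): np.int64(3), np.int64(-70): np.int64(1), np.int64(-50): np.int64(2), np.int64(-40): np.int64(2), np.int64(-30): np.int64(2), np.int64(-20): np.int64(1), np.int64(-10): np.int64(2), np.int64(0): np.int64(5), np.int64(10): np.int64(3), np.int64(20): np.int64(4), np.int64(30): np.int64(3), np.int64(40): np.int64(7), np.int64(50): np.int64(5), np.int64(60): np.int64(8), np.int64(70): np.int64(5), np.int64(80): np.int64(1), np.int64(90): np.int64(6), np.int64(100): np.int64(4), np.int64(110): np.int64(2)}
0.074 21
{np.int64(-90): np.int64(2), np.int64(50): np.int64(2), np.int64(60): np.int64(4), np.int64(70): np.int64(9), np.int64(90): np.int64(1), np.int64(100): np.int64(1)}
0.084 90
{np.int64(-110): np.int64(5), np.int64(-100): np.int64(6), np.int64(50): np.int64(5), np.int64(60): np.int64(16), np.int64(70): np.int64(18), np.int64(90): np.int64(7), np.int64(100): np.int64(1)}
```

>>> {"name": "arm_command", "arguments": {"dp": [[0.09,0.15,0],[0.09,0.15,0],[0.09,0.15,0],[0.09,0.15,0],[0.09,0.15,0],[0.09,0.15,0],[0.09,0.16,0],[0.09,0.15,0],[0.09,0.15,0],[0.09,0.16,0]], "angular": [[0,0,0.7],[0,0,0.7],[0,0,0.7],[0,0,0.7],[0,0,0.7],[0,0,0.7],[0,0,0.7],[0,0,0.7],[0,0,0.7],[0,0,0.7]], "claw": [0,0,0,0,0,0,0,0,0,0]}}

```text
clock: 6.65
position: [0.5517, 0.0424, 0.0717]
ee_rot: [-3.076, -0.635, 0.0]
force: [-1.0, 0.9, 0.1]
width: 0.005
gripper_force: 0.4
```

>>> {"name": "arm_command", "arguments": {"dp": [[0,0,0],[0,0,0],[0,0,0]], "angular": [[0,0,0],[0,0,0],[0,0,0]], "claw": [0,0,0]}}

```text
clock: 6.95
position: [0.5515, 0.0415, 0.0717]
ee_rot: [3.075, 0.643, -0.001]
force: [0.2, 0.1, 0.4]
width: 0.005
gripper_force: 0.0
```

```bash
python3 chk.py|tail -6|sed 's/np.int64//g'; python3 -c "
from bar import *
ring(24,.023);ring(-6,.023);fit('wrist')"
```

```text
0.064 40
{(-30): (1), (-20): (1), (0): (3), (10): (10), (20): (8), (30): (3), (40): (1), (50): (1), (70): (2), (80): (2), (90): (5), (120): (1), (130): (1)}
0.074 11
{(0): (1), (10): (8), (20): (1), (30): (1)}
0.084 20
{(0): (6), (10): (10), (20): (2), (30): (2)}
t 7.0 pos [0.5515 0.0415 0.0717] yaw -66.4 F [-0.1  0.4 -0.3] | dp [-0.    0.01  0.07] turn [-0.    0.   -0.05]
t 7.0 pos [0.5515 0.0415 0.0717] yaw -66.4 F [-0.1  0.4 -0.3] | dp [0.28 0.83 0.07] turn [-0.    0.    3.44]
wrist 703 [0.5657 0.033  0.0873] mod180 110.1 -0.017 0.023
```

The bar is at 14°, so three clicks are done. Next is the fourth, then backing off.

>>> {"name": "arm_command", "arguments": {"dp": [[0.09,0.15,0],[0.09,0.15,0],[0.09,0.15,0],[0.09,0.15,0],[0.09,0.15,0],[0,0,0],[0,0,0],[0,-0.3,0],[0,-0.3,0],[0,0,0]], "angular": [[0,0,0.7],[0,0,0.7],[0,0,0.7],[0,0,0.7],[0,0,0.7],[0,0,0],[0,0,0],[0,0,0],[0,0,0],[0,0,0]], "claw": [0,0,0,0,0,0,0,0,0,0]}}

```text
clock: 8.05
position: [0.5682, 0.0427, 0.0718]
ee_rot: [-3.136, 0.176, -0.0]
force: [-0.1, 0.3, 0.2]
width: 0.003
gripper_force: 0.0
```

>>> {"name": "arm_command", "arguments": {"dp": [[0,0,-0.8],[0,0,-0.8],[0,0,-0.8],[0,0,-0.8],[0,0,-0.8],[0,0,-0.8],[0,0,0]], "angular": [[0,0,0],[0,0,0],[0,0,0],[0,0,0],[0,0,0],[0,0,0],[0,0,0]], "claw": [0,0,0,0,0,0,0]}}

```text
clock: 8.75
position: [0.5696, 0.0409, 0.1944]
ee_rot: [-3.136, 0.18, -0.007]
force: [0.5, 0.3, -0.1]
width: 0.006
gripper_force: 0.0
```

```bash
python3 chk.py|tail -6|sed 's/np.int64//g'; python3 -c "
from bar import *
fit('wrist');fit('scene');go(.502,.316,.19,-96)"
```

```text
0.064 167
{(-150): (1), (-140): (1), (-130): (2), (-120): (4), (-110): (2), (-100): (4), (-90): (3), (-70): (1), (-30): (1), (-20): (6), (-10): (21), (0): (6), (10): (5), (20): (2), (30): (5), (40): (4), (50): (6), (60): (3), (70): (5), (80): (1), (90): (2), (100): (6), (110): (1), (120): (3), (130): (2), (140): (1), (150): (22)}
0.074 88
{(-20): (5), (-10): (21), (140): (3), (150): (20)}
0.084 157
{(-40): (3), (-30): (10), (-20): (17), (-10): (20), (0): (1), (140): (3), (150): (17), (160): (14), (170): (4)}
wrist 829 [0.5419 0.003  0.0868] mod180 164.3 -0.032 0.037
scene 195 [0.5318 0.0073 0.0876] mod180 163.5 -0.043 0.044
t 8.9 pos [0.5676 0.0406 0.1911] yaw -96.6 F [-0.8 -0.5 -0.3] | dp [ -3.87 -10.64   0.04] turn [ 0.    0.01 -0.07]
```

The bar now reads 163.6°, against 103.8° (mod 180) at the start plus 120° clockwise, so exactly four clicks. Next is the round button.

>>> {"name": "arm_command", "arguments": {"dp": [[-0.4,-1,0],[-0.4,-1,0],[-0.4,-1,0],[-0.4,-1,0],[-0.4,-1,0],[-0.4,-1,0],[-0.4,-1,0],[-0.4,-1,0],[-0.4,-1,0],[-0.3,-1,0]], "angular": [[0,0,0],[0,0,0],[0,0,0],[0,0,0],[0,0,0],[0,0,0],[0,0,0],[0,0,0],[0,0,0],[0,0,0]], "claw": [0,0,0,0,0,0,0,0,0,0]}}

```text
clock: 9.9
position: [0.4987, 0.3009, 0.1904]
ee_rot: [3.135, -0.18, -0.003]
force: [-0.1, 0.3, -0.5]
width: 0.005
gripper_force: 0.0
```

```bash
python3 -c "
from h import *
w=grab('wrist');go(.502,.316,.075,-96)
for n in ('wrist','scene'):
    a=grab(n);k=[]
    for v in range(384):
      for u in range(512):
        if a['z_map'][v,u]>0 and a['frame'][v,u].max()<90:
          q=world(a,u,v)
          if .054<q[2]<.064 and abs(q[0]-.502)<.035 and abs(q[1]-.316)<.035:k.append(q)
    k=np.array(k);print(n,len(k));
    if len(k):print(k.min(0).round(3),k.max(0).round(3),k.mean(0).round(4))
cv2.imwrite('pics/f.png',cv2.resize(w['frame'][:,:,::-1],(720,540)))"
```

```text
t 9.95 pos [0.4971 0.3064 0.1904] yaw -96.3 F [-0.4  4.3  0.5] | dp [ 0.16 -0.4   4.62] turn [-0.01  0.02 -0.03]
wrist 1076
[0.483 0.299 0.054] [0.523 0.338 0.06 ] [0.5036 0.318  0.0581]
scene 263
[0.483 0.3   0.054] [0.524 0.339 0.063] [0.5047 0.3202 0.059 ]
```

View pics/f.png

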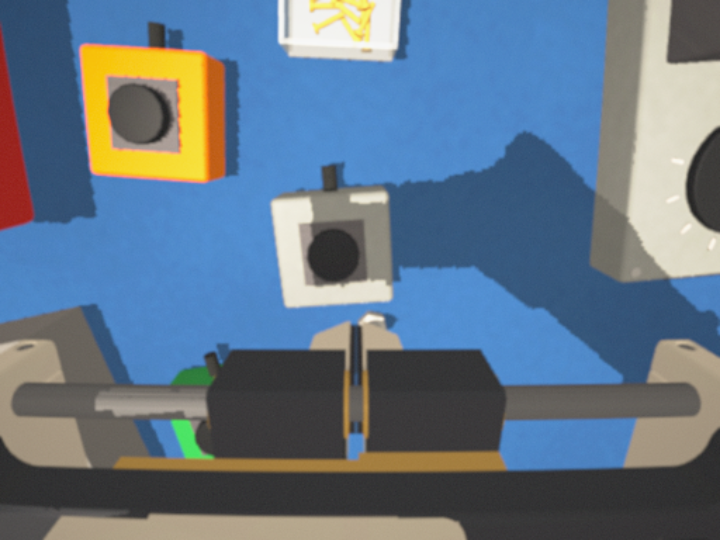

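The wrist view shows the grey station with the round black button at (333,255), and the bolt behind it at (373,320). The button centre is (0.5035, 0.3185), height 59 mm, and its diameter of 40 mm matches.

>>> {"name": "arm_command", "arguments": {"dp": [[0.2,-0.45,0],[0,0,0],[0,0,0.8],[0,0,0.8],[0,0,0.8],[0,0,0.8],[0,0,0.8],[0,0,0.4],[0,0,0],[0,0,0]], "angular": [[0,0,0],[0,0,0],[0,0,0],[0,0,0],[0,0,0],[0,0,0],[0,0,0],[0,0,0],[0,0,0],[0,0,0]], "claw": [0,0,0,0,0,0,0,0,0,0]}}

```text
clock: 11.05
position: [0.5068, 0.3106, 0.0822]
ee_rot: [-3.136, 0.182, -0.001]
force: [-0.8, -0.6, 0.4]
width: 0.008
gripper_force: 0.0
```

```bash
python3 -c "
from h import *
go(.5035,.3185,.059,-96)"
```

```text
t 11.05 pos [0.5068 0.3106 0.0822] yaw -96.6 F [-0.8 -0.6  0.4] | dp [-0.17 -0.3   0.93] turn [-0.   -0.   -0.07]
```

>>> {"name": "arm_command", "arguments": {"dp": [[-0.15,-0.3,0],[0,0,0.35],[0,0,0.35],[0,0,0.1],[0,0,0.1],[0,0,0.1],[0,0,0],[0,0,0]], "angular": [[0,0,0],[0,0,0],[0,0,0],[0,0,0],[0,0,0],[0,0,0],[0,0,0],[0,0,0]], "claw": [0,0,0,0,0,0,0,0]}}

```text
clock: 11.85
position: [0.5033, 0.3184, 0.0568]
ee_rot: [3.136, -0.181, -0.0]
force: [-1.6, -1.5, 3.4]
width: -0.002
gripper_force: 1.3
```

Contact is made at 3.4 N, so I'll press on to the stop.

>>> {"name": "arm_command", "arguments": {"dp": [[0,0,0.08],[0,0,0.08],[0,0,0.06],[0,0,0],[0,0,0]], "angular": [[0,0,0],[0,0,0],[0,0,0],[0,0,0],[0,0,0]], "claw": [0,0,0,0,0]}}

```text
clock: 12.35
position: [0.5037, 0.3187, 0.053]
ee_rot: [-3.136, 0.181, -0.002]
force: [-5.9, -5.0, 22.3]
width: 0.004
gripper_force: 11.3
```

At 22 N, z 0.053, the button is on its stop. I'll release and lift straight up.

>>> {"name": "arm_command", "arguments": {"dp": [[0,0,-0.3],[0,0,-0.4],[0,0,-0.8],[0,0,-0.8],[0,0,-0.8],[0,0,-0.8],[0,0,-0.8],[0,0,-0.8],[0,0,0],[0,0,0]], "angular": [[0,0,0],[0,0,0],[0,0,0],[0,0,0],[0,0,0],[0,0,0],[0,0,0],[0,0,0],[0,0,0],[0,0,0]], "claw": [0,0,0,0,0,0,0,0,0,0]}}

```text
clock: 13.35
position: [0.5035, 0.3187, 0.1888]
ee_rot: [-3.136, 0.181, -0.001]
force: [-0.8, 0.4, -0.6]
width: 0.003
gripper_force: 0.0
```

```bash
python3 -c "
from bar import *
fit('scene');go(.5035,.3185,.18,-96)
a=grab('scene');b=grab('top')
cv2.imwrite('pics/g.png',np.hstack([cv2.resize(x['frame'][:,:,::-1],(400,300)) for x in(a,b)]))"
```

```text
scene 190 [0.5318 0.0072 0.0878] mod180 163.7 -0.044 0.043
t 13.4 pos [0.5031 0.3184 0.1881] yaw -96.6 F [-0.2 -0.2 -1. ] | dp [ 0.01 -0.    0.32] turn [ 0.    0.   -0.07]
```

View pics/g.png

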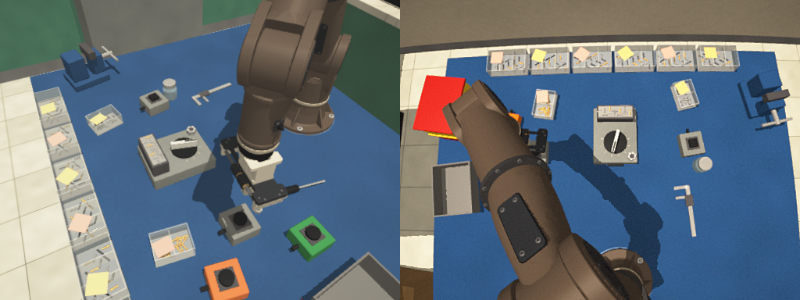

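The picture shows the bar in top view at (614,142), turned as intended. The nut, jar, caliper and bins are in place, and the gripper hangs free above the button. Handing in.

```bash
python3 -c "
from cell import arm
print(arm.sign_off())"
```

```text
the job is handed in; nothing more can be done
None
```

I pushed the dial four clicks clockwise with the shut fingertips (bar measured 120° round), then pressed the round button to its stop (22 N) and released it; I handed in at about 13.4 s without touching the square button or, as far as the pictures show, disturbing any loose items (the arm hid the bolt in the last picture).

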